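# Lock a sample vial into its transport carrier with a hairpin clip

## Robot

A 6-joint arm with a two-finger parallel gripper is mounted at the origin on a cart in front of the work surface, level with it; the furniture and walls round the work are solid. World frame = base frame: x ahead of the robot, y to its left, z up, the work surface at z = 0. Lengths are in m, angles in rad, forces in N, time in s.
With the tool pointing down it reaches from about 0.3 to 0.85 m from the base axis. Payload 5.4 kg.
Tool frame: the origin (TCP) lies midway between the tips of the shut fingers; the grasp point (between the pads) lies 19 mm behind it; z points along the fingers, y is the line along which they close (so a half turn about z gives the same grasp; the last joint's range is limited). The gripper opens to 85 mm and grips with 20 to 120 N. Pads are 22 mm wide; open, the fingers measure 114 mm over their backs; the gripper's body (76 mm by 85 mm) begins 54 mm behind the grasp point. The pads swing forward as they close: fully open they stand 13 mm farther back than shut.
Start: joints at [-1.426, 0.158, 1.597, -0, 1.386, -0.21], TCP at [0.2, -0.539, 0.231] pointing down, gripper open.
Joint ranges: [-2.91, 2.91], [-0.94, 2.29], [0.18, 2.7], [-1.29, 4.43], [0.17, 2.64], [-3, 3]. Speed limits (rad/s): [2.57, 2.57, 3.14, 3.14, 3.14, 3.14].

## Interface

Orientations are given as a unit quaternion [x, y, z, w].
In Python, from cell import telemetry, imaging, hand_in gives the robot as it stands.
- The arm moves only by the tool step_arm, never from a script. Its argument "plan" is a list of rows, each a list of 3 entries, a list of its own where there are three numbers: the shift along the tool's x, y, z in m, then the turn, a rotation vector about the tool's x, y, z in degrees, then the closure, from -1 (fully open) to 1 (shut), so that 0 is half open. In form: [[[dx, dy, dz], [rx, ry, rz], fingers], ...]. A call has 1 to 8 rows; each row shifts and turns the commanded pose from where the row before left it, along the tool's axes as they then stand; what a row does not reach is not made up. A row lasts 1/10 s, in which the tool goes at most 50 mm and 8.59 degrees, less where a joint would pass 70% of its speed; a pose out of reach is approached as far as the arm can. A call with a gripper value outside its range is refused whole. The fingers move at their own pace and stop on an object; "newtons" is the grip in N (left out, the last holds). Time passes only in rows, so rows that do not move let the fingers close. It gives the time, the measured TCP pose, the force, the opening and the grip force at its end, in the units of the state.
- telemetry.get_obs(): the state, without advancing time (a new reading comes with each control period).
- imaging.capture(name): name is "scene" or "top"; returns the picture (400x640x3 uint8, red, green, blue); there is no depth.
- imaging.camera_params(name): a dict with "mtx" (3x3 intrinsics, pixels), "rvec" (rotation vector, rad) and "tvec" (3), from world to camera coordinates, as OpenCV has them. Camera axes: x right, y down, z forward; pixel columns grow to the right and rows downward; lengths in m; the calibration is good to about 2 mm. A picture is of the moment at which its call begins. camera_params takes no time and is no camera call.
- hand_in(): hands the job in; it is judged then, once.
The state is a dict: "time": time; "joint_positions": joint angles; "joint_vel": joint speeds; "tau": joint torques, N m; "eef_pos": TCP position; "ee_rot": TCP orientation; "ft_force": force on the tool from outside, world axes, zero at the start; "torque": the same for the moment, N m; "gripper_width": finger opening in m; "grasp_force": force on a finger pad.
Only numpy, scipy, OpenCV 4.12 (cv2) and the standard library are available. Lean on these libraries where they do the work, as an engineer would, in place of code of your own. Each camera call takes 0.05 s, during which the arm holds its last target. There are 200 camera calls.

## Task

Stand the small vial that holds the brown sample in the black nest of the blue carrier, fold the yellow keeper bar all the way down over it, then slide the red-gripped hairpin clip from the front (the robot's side) over the neck of the pin, under its head and above the bar, until the clip snaps fully home, and let go of it. Leave the empty vial and the bottles standing where they are.

Things in the scene. Friction and masses are not known exactly. Their poses are not given: they have to be found in the camera images.
- vial_brown_mid (a point): Point at the centre of the vial to load: a short clear glass vial, 23 mm diameter, 52 mm tall, white screw cap, a little brown sample at the bottom. The point is on its axis 26 mm above its foot; z points up along the vial. It stands on the bench.
- vial_empty_mid (a point): The same point of the other vial, alike in size and cap but empty and clear. A bystander. The two vials may stand in either of two places at the robot's right.
- nest (a point): Floor centre of the nest, a square black socket (30 x 30 mm inside, walls 5 mm thick, 7 mm high) in the middle of the blue carrier base (90 x 216 mm, 12 mm thick, bolted to the bench). Floor 12 mm above the bench. Axes: x from the carrier's front (robot side) to its back, y along it to the bar's hinge (left), z up. A seated vial reaches 64 mm above the bench.
- bar_hinge (a point): Centre of the hinge of the keeper bar, 85 mm from the nest along the carrier's +y, 72 mm above the bench. Axes as the nest's; the hinge line is x. Two hinge cheeks 24 mm long in y stand at x = +-13.5 to 19.5 mm, up to 80 mm above the bench.
- keeper_bar (a joint): Angle of the yellow keeper bar: 0 fully down (level, a stop), 1.57 upright, up to 1.85 leaning away from the nest. Starts at 1.5 to 1.75. A friction hinge (0.16 N m) keeps it where it is left, so it must be pushed right down. Down, it runs from the hinge to -y over the nest; underside 68 mm, top 76 mm above the bench.
- bar_mid (a point): Point on the keeper bar's middle line, 125 mm from the hinge, on the face that is on top when the bar is down (facing +y, away from the nest, when upright); a place to push. The bar is 24 mm wide, 8 mm thick (centred on the hinge line) to 138 mm from the hinge, then a forked plate to 190 mm; its prongs (x -46 to -12 and 12 to 24 mm) straddle the pin.
- pin (a point): Point on the upright steel pin's axis, 76 mm above the bench (top of the bar when down), 80 mm from the nest along -y. Axes as the nest's. The neck, 12 mm in diameter, is free from here to 16 mm above, where a head 20 mm in diameter, 9 mm high begins. The clip goes round the neck between bar and head; its grip then rests on the bar's front prong.
- clip_pocket (a point): Middle of the pocket between the hairpin clip's two wire arms, at its underside; must come to the pin's axis. Wires fill 0 to 5 mm above it. Clip axes: x to its open end, z up. Wire tips at x = 24 mm, 23 mm apart; 5 mm throat at x = 10; 14 mm pocket at x = 0. Lies on the bench, grip up, open end roughly away from the robot. Takes about 5 to 10 N to push on.
- clip_grip (a point): Grasp point on the clip's upright red grip, 47 mm behind the pocket (clip -x), 30 mm above the clip's underside. The grip is 14 mm wide in y, 26 mm long in x, 44 mm tall from the underside; a foot 30 mm wide, 6 mm high is at its bottom and a wire loop reaches 13 mm behind it. Take it from above across the 14 mm.
- clip_arm_l (a joint): Spread of the clip's left (+y) wire arm, rad: 0 closed, grows as it is spread against its spring (2 N m/rad); about 0.08 as the throat passes the pin, back to about 0 when snapped home.
- clip_arm_r (a joint): The same for the right (-y) arm.
- vial_brown: The vial to load, whole; origin at the centre of its foot.
- clip: The clip, whole; origin and axes as clip_pocket. About 50 g.
- stain_bottle: Brown dropper bottle with a blue dropper, 38 mm diameter, 104 mm tall, at the back right; a bystander. Origin at the centre of its foot.
- wash_bottle: Green wash bottle with a bent spout, 186 mm tall, at the left; a bystander. Origin at its foot.
Things that resemble listed ones, but are neither listed nor needed, are in the scene too. Leave any green look-alike of the clip alone.

How it is judged:
By the outcome, as a careful person would: the job done as asked, in the order asked, and still so for the second after the job is handed in, with the robot touching nothing.
It also fails if it takes over 64 s, if anything falls off the work surface, if the arm or the gripper's body presses on something with over 40 N, if the wrist force passes 120 N, or if a joint passes its speed limit or range.

## Working session

There is one attempt and no reset: what is moved stays moved. The work goes in short steps, Python scripts to look and compute and a tool call to move; the robot and the scene stay as the last step left them, time stands still between calls to the robot, and variables do not carry over. Pictures are saved under pics/ and viewed, at most 11 in all, crops included, and the job is handed in when it is done.

Besides the shell and the picture viewer there is one more tool, called in YAML: its name, and indented under it one key for each argument. step_arm: Moves the arm, as the interface text tells. Its arguments: {"type":"object","properties":{"plan":{"type":"array","items":{"type":"array"}},"newtons":{"type":"number"}},"required":["plan"]}

```bash
mkdir -p pics; ls; python3 - <<'E'
from cell import telemetry, imaging
import cv2
for n in("scene","top"):
    im=imaging.capture(n); cv2.imwrite(f"pics/{n}0.png",im[:,:,::-1])
    print(n,imaging.camera_params(n))
print(telemetry.get_obs())
E
```

```text
pics
scene {'mtx': array([[486.59646177,   0.        , 326.11894887],
       [  0.        , 486.59646177, 199.62576075],
       [  0.        ,   0.        ,   1.        ]]), 'rvec': array([ 1.17110582, -2.41402329,  0.87479226]), 'tvec': array([0.40525186, 0.39352843, 1.15199423])}
top {'mtx': array([[511.73081237,   0.        , 318.63892862],
       [  0.        , 511.73081237, 202.11282303],
       [  0.        ,   0.        ,   1.        ]]), 'rvec': array([ 2.16682974, -2.17208839,  0.10448199]), 'tvec': array([0.05769885, 0.56825047, 1.41530707])}
{'time': 0.1, 'joint_positions': array([-1.42607717e+00,  1.58988505e-01,  1.59808449e+00,  1.60281171e-05,
        1.38618965e+00, -2.10091713e-01]), 'joint_vel': array([ 1.41983064e-03, -2.59621876e-03, -3.65234475e-03, -1.51104388e-03,
       -6.92957797e-05, -1.91826283e-03]), 'tau': array([-5.59171167e-04, -3.96993291e+01, -3.32336426e+01, -3.35344366e-04,
        4.27217659e-03,  1.01233147e-05]), 'eef_pos': array([ 0.19967414, -0.53865606,  0.23042488]), 'ee_rot': array([ 9.84304803e-01,  1.76474809e-01,  3.51605103e-05, -8.34292789e-04]), 'ft_force': array([ 0.36596969,  0.10232518, -0.24199678]), 'torque': array([0.02957058, 0.02207114, 0.02849114]), 'grasp_force': 0.0, 'gripper_width': 0.08530669180064429}
```

View pics/scene0.png

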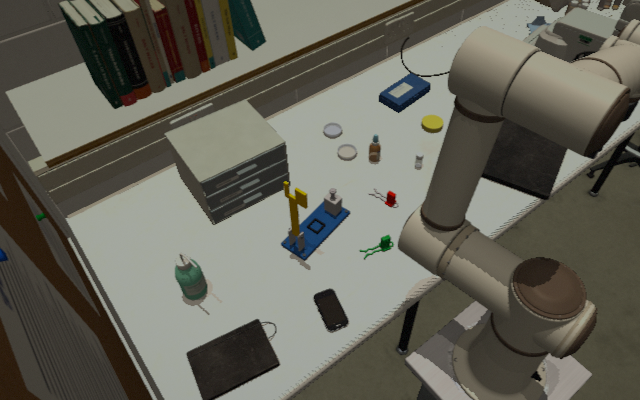

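View pics/top0.png

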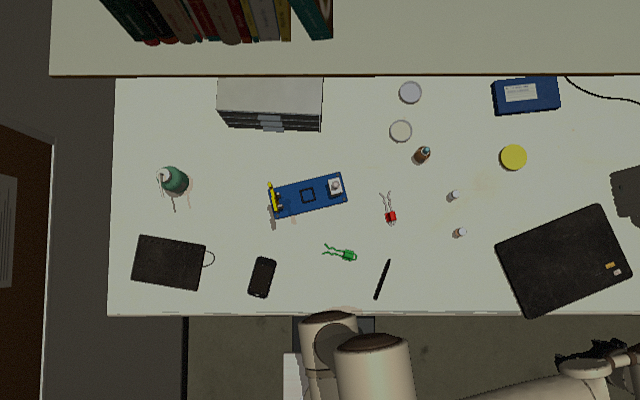

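The scene view shows the carrier at about (316,230), the red clip at (388,198) and one vial at (419,161). The top view shows the carrier at (308,195), the clip at (389,212) and the vials at (453,196) and (460,232). I'll zoom in on both.

```bash
cat > h.py <<'E'
import numpy as np, cv2
from cell import telemetry, imaging
def ray(n,uv):
    p=imaging.camera_params(n); R=cv2.Rodrigues(p["rvec"])[0]
    uv=cv2.undistortPoints(np.array([[uv]],float),p["mtx"],None)[0,0]
    return -R.T@p["tvec"], R.T@np.array([uv[0],uv[1],1.])
def onz(n,uv,z):
    c,d=ray(n,uv); return c+d*(z-c[2])/d[2]
def proj(n,P):
    p=imaging.camera_params(n)
    return cv2.projectPoints(np.array(P,float).reshape(-1,1,3),p["rvec"],p["tvec"],p["mtx"],None)[0][:,0]
def tri(a,b):
    c1,d1=ray("scene",a); c2,d2=ray("top",b)
    s=np.linalg.lstsq(np.c_[d1,-d2],c2-c1,rcond=None)[0]
    p,q=c1+s[0]*d1,c2+s[1]*d2
    return (p+q)/2,np.linalg.norm(p-q)
E
python3 - <<'E'
import cv2
a=cv2.imread("pics/top0.png")[160:260,262:482]; cv2.imwrite("pics/c1.png",cv2.resize(a,None,fx=3.6,fy=3.6,interpolation=cv2.INTER_CUBIC))
a=cv2.imread("pics/scene0.png")[140:265,270:440]; cv2.imwrite("pics/c2.png",cv2.resize(a,None,fx=4.5,fy=4.5,interpolation=cv2.INTER_CUBIC))
E
```

```text
(no output)
```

View pics/c1.png

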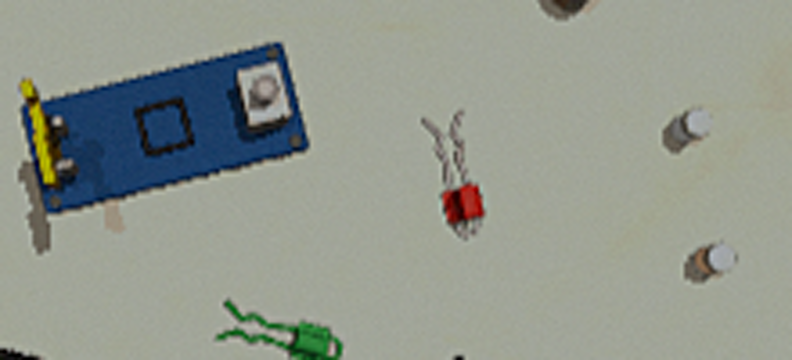

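View pics/c2.png

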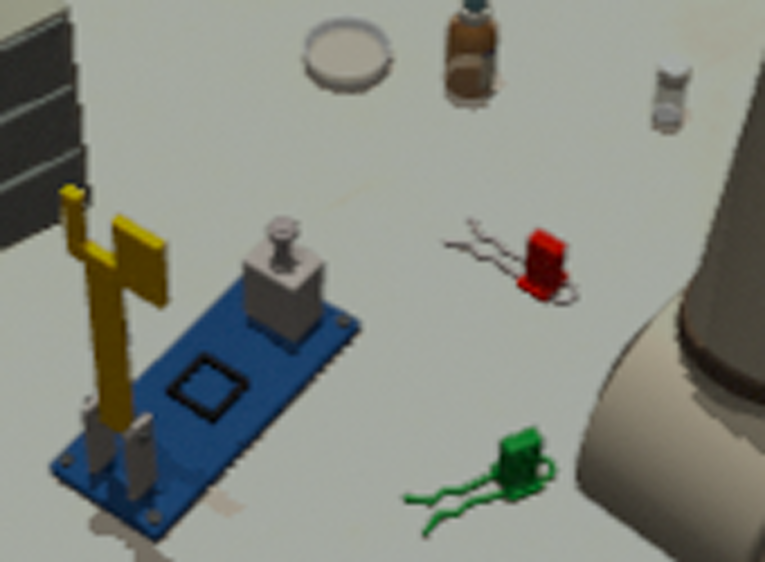

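The crops show the brown vial is the nearer one, with its cap at top pixel (462,232), hidden behind the arm in the scene view. The empty vial's cap is at (455,195). The pin head is at top (335,184), the nest at (307,195) and the wire tips at (380,193) and (389,191).

```bash
cat >> h.py <<'E'
def mask(im,lo,hi,box):
    hsv=cv2.cvtColor(im,cv2.COLOR_RGB2HSV); m=cv2.inRange(hsv,lo,hi)
    k=np.zeros_like(m); x0,y0,x1,y1=box; k[y0:y1,x0:x1]=255
    return m&k
def big(m):
    c,_=cv2.findContours(m,cv2.RETR_EXTERNAL,cv2.CHAIN_APPROX_NONE); return max(c,key=cv2.contourArea)
E
python3 - <<'E'
from h import *
np.set_printoptions(precision=4,suppress=True)
ims={n:cv2.imread(f"pics/{n}0.png")[:,:,::-1].copy() for n in("scene","top")}
for n in ims: print(n,"cam",ray(n,(320,200))[0])
bx={"top":(262,160,360,225),"scene":(270,195,360,262)}
for n in ims:
    m=mask(ims[n],(100,120,40),(125,255,255),bx[n])
    c=cv2.convexHull(big(m))[:,0]
    P=np.array([onz(n,u+0.0,0.012)[:2] for u in c])
    r=cv2.minAreaRect((P*1000).astype(np.float32)); print(n,"carrier",r)
    h=ims[n]; hs=cv2.cvtColor(h,cv2.COLOR_RGB2HSV)
    b={"top":(296,183,320,206),"scene":(304,215,328,237)}[n]
    k=mask(h,(0,0,0),(180,255,45),b); c=big(k)
    P=np.array([onz(n,u,0.019)[:2] for u in c[:,0]]); print(n,"nest ring",cv2.minAreaRect((P*1000).astype(np.float32)))
# red
for n,b in(("top",(370,195,410,232)),("scene",(370,185,410,215))):
    h=ims[n]; hs=cv2.cvtColor(h,cv2.COLOR_RGB2HSV)
    b0,b1,b2,b3=b
    m=((hs[...,0]<8)|(hs[...,0]>172))&(hs[...,1]>120)
    m=m.astype(np.uint8)*255; k=np.zeros_like(m);k[b1:b3,b0:b2]=m[b1:b3,b0:b2]
    c=big(k); print(n,"red bbox",cv2.boundingRect(c))
    x,y,w,hh=cv2.boundingRect(c)
    print(np.where(k[y:y+hh,x:x+w]>0,hs[y:y+hh,x:x+w,2],0))
for nm,u in(("brown",(455,225,470,240)),("empty",(447,187,462,202))):
    h=ims["top"]; x0,y0,x1,y1=u
    print(nm); print(cv2.cvtColor(h,cv2.COLOR_RGB2GRAY)[y0:y1,x0:x1])
print(cv2.cvtColor(ims["top"],cv2.COLOR_RGB2GRAY)[174:200,324:346])
E
```

```text
scene cam [-0.1157  0.5775  1.1399]
top cam [0.4259 0.0527 1.4646]
scene carrier ((587.951416015625, 93.47834777832031), (87.9571533203125, 213.24154663085938), 13.732362747192383)
scene nest ring ((588.8297119140625, 93.17010498046875), (39.17380142211914, 41.0958251953125), 14.149775505065918)
top carrier ((589.7407836914062, 88.73294067382812), (87.19206237792969, 212.8944854736328), 14.015843391418457)
top nest ring ((590.4904174804688, 89.21820068359375), (38.864418029785156, 40.673057556152344), 13.996944427490234)
top red bbox (385, 211, 11, 11)
[[  0   0   0   0   0   0 115 138   0   0   0]
 [  0   0   0   0   0 168 170 172 169 143   0]
 [132 143 114  48  68 167 168 165 167 112   0]
 [166 157  82  41  55 163 165 163 166 152 116]
 [171 108  94  41  56 156 167 164 166 156 152]
 [149 104 104  50  53 136 167 165 163 162 148]
 [  0  95 104  66  51  93 168 168 165 167 131]
 [  0 131 111  83  53  50 169 169 168 171 140]
 [  0 172 113  97  57  57 162 160 145 143 131]
 [  0 153 111 106  57  45 109 126  89   0   0]
 [  0   0  97  91  74   0   0   0   0   0   0]]
scene red bbox (385, 19
[... 4386 characters left out ...]
3 173 167 165 152 146  56 110
   68  42  47  71]
 [ 55  58  61  32  26  19  26 153 168 161 151 144 125 111  70  33  26  29
   39  39  55  28]
 [ 56  55  62  31  21  24  32 120 128 105  64  34  27  33  37  34  31  45
   46  46  55  34]
 [ 52  53  59  41  29  32  33  29  34  31  35  32  34  34  27  19  36  45
   48  53  59  43]
 [ 57  59  60  62  33  25  32  38  40  36  34  25  15  12  34  29  55  49
   49  57  55  50]
 [ 59  56  59  58  29  25  27  30  28  14  11  17  41  33  60  56  62  59
   54  60  59  51]
 [ 60  54  53  58  43  26  23  24  25  36  36  38  57  57  56  58  60  58
   47  68  74  53]
 [ 58  55  58  59  59  45  39  41  37  57  62  59  58  54  59  53  55  57
   50  73  76  60]]
```

```bash
python3 - <<'E'
from h import *
np.set_printoptions(precision=4,suppress=True)
print("pin",onz("top",(335.2,184),.101), "scene", tri(((283/4.5+269.6),(224/4.5+139.6)),(335.2,184)))
print("brown cap",onz("top",(462.1,231.2),.052)," empty",onz("top",(455.7,194.6),.052))
print("grip top",onz("top",(392.7,215.7),.044),onz("scene",(391.3,193.2),.044),tri((391.3,193.2),(392.7,215.7)))
f=lambda x,y:(x/3.6+261.6,y/3.6+159.6)
g=lambda x,y:(x/4.5+269.6,y/4.5+139.6)
print("tips top",onz("top",f(423,119),.003),onz("top",f(460,112),.003))
print("tips scene",onz("scene",g(446,243),.003),onz("scene",g(470,222),.003))
# bright-face fit of the grip
for n,b in(("top",(385,208,398,224)),("scene",(385,189,398,197))):
    im=cv2.imread(f"pics/{n}0.png"); hs=cv2.cvtColor(im,cv2.COLOR_BGR2HSV); k=np.zeros(im.shape[:2],bool)
    k[b[1]:b[3],b[0]:b[2]]=1
    m=k&((hs[...,0]<8)|(hs[...,0]>172))&(hs[...,1]>120)&(hs[...,2]>130)
    if n=="top": m[:,:390]=0
    v,u=np.nonzero(m); P=np.array([onz(n,(a,c),.044)[:2]*1000 for a,c in zip(u,v)],np.float32)
    e=np.linalg.eigh(np.cov(P.T)); print(n,P.mean(0),np.sqrt(e[0]*12),np.degrees(np.arctan2(*e[1][::-1,1])),cv2.minAreaRect(P))
    # bar
for n,b in(("top",(262,160,285,225)),("scene",(270,170,312,245))):
    m=mask(cv2.imread(f"pics/{n}0.png")[:,:,::-1].copy(),(20,130,80),(35,255,255),b); v,u=np.nonzero(m); print(n,"yellow",u.min(),u.max(),v.min(),v.max(), "top row px",u[v==v.min()],"bot",u[v==v.max()])
E
```

```text
pin [0.61   0.0115 0.101 ] scene (array([0.6106, 0.0122, 0.1011]), np.float64(0.0018581750075734812))
brown cap [ 0.4844 -0.339   0.052 ]  empty [ 0.586  -0.3243  0.052 ]
grip top [ 0.5283 -0.1496  0.044 ] [ 0.5295 -0.1453  0.044 ] (array([ 0.5299, -0.1486,  0.0412]), np.float64(0.0039008002832094405))
tips top [ 0.5978 -0.1175  0.003 ] [ 0.6033 -0.1471  0.003 ]
tips scene [ 0.5961 -0.1169  0.003 ] [ 0.6002 -0.1426  0.003 ]
top [ 529.0123 -148.9422] [14.0654 23.1774] -163.86348030271 ((530.2412109375, -149.09542846679688), (13.901845932006836, 22.347091674804688), 89.08065795898438)
scene [ 529.9615 -145.22  ] [11.4768 23.0861] -165.20811378345934 ((529.5347900390625, -145.49940490722656), (21.11595344543457, 10.22791862487793), 16.237083435058594)
top yellow 268 277 182 210 top row px [268 269 270] bot [274 275 276]
scene yellow 283 306 181 224 top row px [284 285 286] bot [298]
```

The nest measures (0.590, 0.090), yaw 14°, and the pin and sizes agree with it. The brown cap is at (0.484, -0.338), and the clip grip is near (0.529, -0.148), yaw about 15°. The two cameras differ by about 4 mm in y, so I'll calibrate against the robot once it holds the vial.

step_arm:
  plan:
    - [[0.042, -0.0113, 0.0138], [0, 0, 0], -1]
    - [[0.042, -0.0113, 0.0138], [0, 0, 0], -1]
    - [[0.042, -0.0113, 0.0138], [0, 0, 0], -1]
    - [[0.042, -0.0113, 0.0138], [0, 0, 0], -1]
    - [[0.042, -0.0113, 0.0138], [0, 0, 0], -1]
    - [[0.042, -0.0113, 0.0138], [0, 0, 0], -1]
    - [[0.042, -0.0113, 0.0138], [0, 0, 0], -1]
    - [[0.042, -0.0113, 0.0138], [0, 0, 0], -1]
  newtons: 30

```text
time: 0.9
eef_pos: [0.4844, -0.3362, 0.12]
ee_rot: [0.984, 0.176, -0.0, -0.0]
ft_force: [-0.0, -0.5, 0.2]
gripper_width: 0.0851
grasp_force: 0.0
```

step_arm:
  plan:
    - [[0, 0, 0], [0, 0, 0], -1]
    - [[0, 0, 0], [0, 0, 0], -1]
    - [[0, 0, 0], [0, 0, 0], -1]

```text
time: 1.2
eef_pos: [0.4829, -0.3384, 0.1211]
ee_rot: [0.984, 0.176, -0.0, 0.0]
ft_force: [-0.5, 0.6, -0.2]
gripper_width: 0.0848
grasp_force: 0.0
```

step_arm:
  plan:
    - [[0, 0, 0.03], [0, 0, 0], -1]
    - [[0, 0, 0.03], [0, 0, 0], -1]
    - [[0, 0, 0.03], [0, 0, 0], -1]
    - [[0, 0, 0.014], [0, 0, 0], -1]
    - [[0, 0, 0], [0, 0, 0], 0]
    - [[0, 0, 0], [0, 0, 0], 0.4]
    - [[0, 0, 0], [0, 0, 0], 0.6]
    - [[0, 0, 0], [0, 0, 0], 0.8]

```text
time: 2.0
eef_pos: [0.4843, -0.3387, 0.0187]
ee_rot: [0.984, 0.176, 0.001, 0.001]
ft_force: [0.6, 0.7, 0.2]
gripper_width: 0.0278
grasp_force: 0.0
```

step_arm:
  plan:
    - [[0, 0, 0], [0, 0, 0], 1]
    - [[0, 0, 0], [0, 0, 0], 1]
    - [[0, 0, 0], [0, 0, 0], 1]
    - [[0, 0, 0], [0, 0, 0], 1]

```text
time: 2.4
eef_pos: [0.4842, -0.3386, 0.0185]
ee_rot: [0.984, 0.177, 0.001, 0.001]
ft_force: [-1.3, -0.6, 7.3]
gripper_width: 0.0217
grasp_force: 29.5
```

```bash
cat >> h.py <<'E'
def plan(th,d,n,turn=0,f=1,dz=0):
    """rows of tool shifts for world shift d (mm), tool x heading th deg, world turn deg in all"""
    out=[]
    for k in range(n):
        t=np.radians(th+turn*k/n); dx,dy=d[0]/n,d[1]/n
        out.append([round(dx*np.cos(t)+dy*np.sin(t),1),round(dx*np.sin(t)-dy*np.cos(t),1),round(-dz/n,1),round(-turn/n,2)])
    return out
E
python3 - <<'E'
from h import *
for r in plan(20.3,(105,428),10,83.7,dz=40): print(r)
E
```

```text
[np.float64(24.7), np.float64(-36.5), -4.0, -8.37]
[np.float64(29.7), np.float64(-32.5), -4.0, -8.37]
[np.float64(34.2), np.float64(-27.8), -4.0, -8.37]
[np.float64(37.9), np.float64(-22.6), -4.0, -8.37]
[np.float64(40.7), np.float64(-16.8), -4.0, -8.37]
[np.float64(42.7), np.float64(-10.7), -4.0, -8.37]
[np.float64(43.9), np.float64(-4.4), -4.0, -8.37]
[np.float64(44.0), np.float64(2.1), -4.0, -8.37]
[np.float64(43.3), np.float64(8.4), -4.0, -8.37]
[np.float64(41.6), np.float64(14.6), -4.0, -8.37]
```

step_arm:
  plan:
    - [[0, 0, -0.03], [0, 0, 0], 1]
    - [[0, 0, -0.04], [0, 0, 0], 1]
    - [[0, 0, -0.04], [0, 0, 0], 1]

```text
time: 2.7
eef_pos: [0.483, -0.3371, 0.1277]
ee_rot: [0.984, 0.177, -0.0, -0.001]
ft_force: [0.5, -1.2, 0.2]
gripper_width: 0.0222
grasp_force: 29.5
```

step_arm:
  plan:
    - [[0.0247, -0.0365, -0.004], [0, 0, -8.37], 1]
    - [[0.0297, -0.0325, -0.004], [0, 0, -8.37], 1]
    - [[0.0342, -0.0278, -0.004], [0, 0, -8.37], 1]
    - [[0.0379, -0.0226, -0.004], [0, 0, -8.37], 1]
    - [[0.0407, -0.0168, -0.004], [0, 0, -8.37], 1]
    - [[0.0427, -0.0107, -0.004], [0, 0, -8.37], 1]
    - [[0.0439, -0.0044, -0.004], [0, 0, -8.37], 1]
    - [[0.044, 0.0021, -0.004], [0, 0, -8.37], 1]

```text
time: 3.5
eef_pos: [0.5674, 0.0066, 0.1593]
ee_rot: [0.722, 0.692, 0.0, 0.0]
ft_force: [-0.0, 0.2, -0.3]
gripper_width: 0.0224
grasp_force: 29.4
```

step_arm:
  plan:
    - [[0.0433, 0.0084, -0.004], [0, 0, -8.37], 1]
    - [[0.0416, 0.0146, -0.004], [0, 0, -8.37], 1]
    - [[0, 0, 0], [0, 0, 0], 1]
    - [[0, 0, 0], [0, 0, 0], 1]

```text
time: 3.9
eef_pos: [0.588, 0.0912, 0.1669]
ee_rot: [0.615, 0.789, -0.0, 0.0]
ft_force: [0.1, -0.2, -0.0]
gripper_width: 0.0221
grasp_force: 29.5
```

```bash
python3 - <<'E'
from h import *
import numpy as np
o=[telemetry.get_obs()]
out=[]
for n,b in(("top",(270,140,350,240)),("scene",(260,120,400,260))):
    im=imaging.capture(n); cv2.imwrite(f"pics/{n}1.png",im[:,:,::-1])
    o.append(telemetry.get_obs())
    a=im[b[1]:b[3],b[0]:b[2]][:,:,::-1]; out.append(cv2.resize(a,(400,int(400*(b[3]-b[1])/(b[2]-b[0]))),interpolation=cv2.INTER_CUBIC))
h=max(a.shape[0] for a in out)
cv2.imwrite("pics/c3.png",np.hstack([cv2.copyMakeBorder(a,0,h-a.shape[0],0,0,0) for a in out]))
p=np.mean([x["eef_pos"] for x in o],0); print(p,o[-1]["ee_rot"],proj("top",p-[0,0,.0185]),proj("scene",p-[0,0,.0185]))
E
```

```text
[0.58788721 0.09027403 0.16672061] [ 6.16089866e-01  7.87675760e-01 -3.85508725e-04 -1.59902932e-04] [[305.39295445 190.0869606 ]] [[315.17759186 196.31372577]]
```

View pics/c3.png

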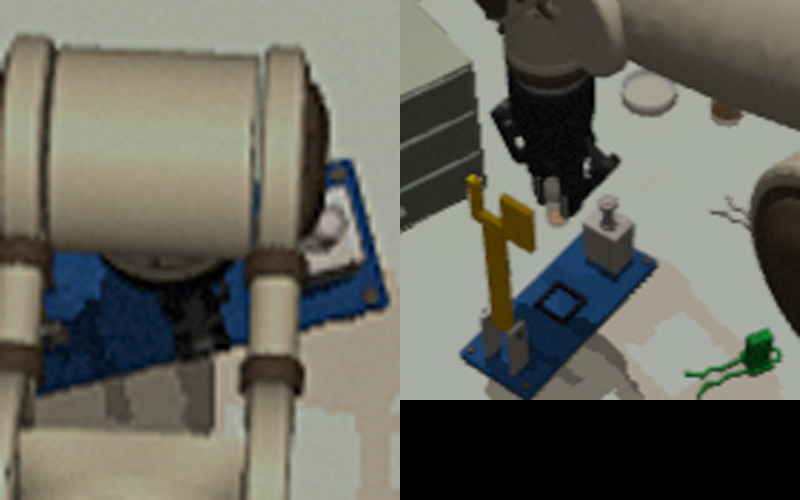

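The left half shows the vial hidden under the wrist in the top view. In the scene view the held vial's brown foot is at about (315,196), where the robot pose predicts (315.2,196.3). I'll refine that to sub-pixel.

```bash
python3 - <<'E'
from h import *
im=cv2.imread("pics/scene1.png"); x0,y0=306,176
print(im[y0:y0+26,x0:x0+20].sum(2)//3)
hs=cv2.cvtColor(im,cv2.COLOR_BGR2HSV)
print(hs[y0+10:y0+26,x0:x0+20,1])
p=np.array([.5879,.0903,.1667])
for dz in(-.0185,-.0085,.0015,.0335): print(dz,proj("scene",p+[0,0,dz]))
print(proj("scene",[[.5886,.0932,.019],[.5903,.089,.019],[.5893,.0915,.012]]))
E
```

```text
[[ 10   7  10   7  16  12  12   9  13  12  12   7   6   8   7  11  14   8
   61  99]
 [  8  14  11   7  13  16  17  18  10   8   6  10   7   7  13   9  14   5
  112 141]
 [ 11  13  11  10   9   9  18  18  13  11   9   9  11  11  14  10  12   7
  117 150]
 [  7   6  10   8  11  12  14  12  14  13  12  10  15  14  13  11  11  11
   76  96]
 [  9   8  10   8   6  11  13   9  12  10  12   6   4   6   6   9   7  12
   63  80]
 [ 42  13  21   9   5   5  15  31  23  12  12  11  11  13  13  12  12   8
   63  96]
 [ 76  38  49  26  14  59  84  79  68  36   5   9   9  11   9  13  11  12
   27  40]
 [ 82  36  32   9  50  80  84  85  77  51  10   9  10  15  12  17  12  13
   10   9]
 [ 80  36  37  17  60  88  87  86  86  68  11  12  10  11  12  15   7   7
   13  11]
 [110  37  37  17  56  85  88  87  88  71   9  15  11   7   4  10  11  12
    9  12]
 [112  35  38  16  52  80  87  88  89  74  28  13  13  12  10  11  10  11
   14   8]
 [139  31  39  16  50  73  77  80  82  67  20   9  10  13  14  11   8  10
    9   8]
 [148  86  39  15  45  71  73  74  73  61  31  31  18  10   9   7  12   9
   13 
[... 2009 characters left out ...]
0  11  16  14  17  18  21
   18  18]
 [113  33  15  15  15  19  54  86  90  90  88  69  26  16  18  19  18  15
   16  21]
 [170  35  15  15  16  14  17  40  61  64  49  21  15  18  19  18  15  13
   18  24]
 [180  36  15  15  15  16  17  17  16  18  17  16  17  16  15  13  15  17
   18  22]
 [191  36  13  16  18  18  16  17  18  18  20  16  16  15  10  12  13  17
   22  22]
 [188  39  15  16  18  16  16  18  18  19  19  16  16  13  12  12  10  37
   24  22]]
-0.0185 [[315.1672992  196.32049091]]
-0.0085 [[315.03625935 193.88205604]]
0.0015 [[314.90367634 191.4149056 ]]
0.0335 [[314.46871712 183.32103388]]
[[315.78764775 225.79969284]
 [316.59021964 224.71273521]
 [316.19128388 226.81918111]]
```

The held vial agrees with the scene camera to within about 0.3 px, so I trust the scene estimate of the nest more, about (0.589, 0.0923). I'll shift, descend to just above the rim and check.

step_arm:
  plan:
    - [[0.0017, 0.0014, 0.03], [0, 0, 0], 1]
    - [[0, 0, 0.03], [0, 0, 0], 1]
    - [[0, 0, 0.03], [0, 0, 0], 1]
    - [[0, 0, 0.03], [0, 0, 0], 1]
    - [[0, 0, 0], [0, 0, 0], 1]
    - [[0, 0, 0], [0, 0, 0], 1]

```text
time: 4.6
eef_pos: [0.5889, 0.0913, 0.0471]
ee_rot: [0.616, 0.788, -0.0, -0.0]
ft_force: [-0.3, -0.2, 0.0]
gripper_width: 0.0224
grasp_force: 29.6
```

```bash
python3 - <<'E'
from h import *
im=imaging.capture("scene"); cv2.imwrite("pics/scene2.png",im[:,:,::-1])
cv2.imwrite("pics/c4.png",cv2.resize(im[185:250,280:360,::-1],None,fx=8,fy=8,interpolation=cv2.INTER_CUBIC))
o=telemetry.get_obs(); print(o["eef_pos"],proj("scene",o["eef_pos"]-[0,0,.0185]))
E
```

```text
[0.59015386 0.09145636 0.04849774] [[315.81519335 222.84513882]]
```

View pics/c4.png

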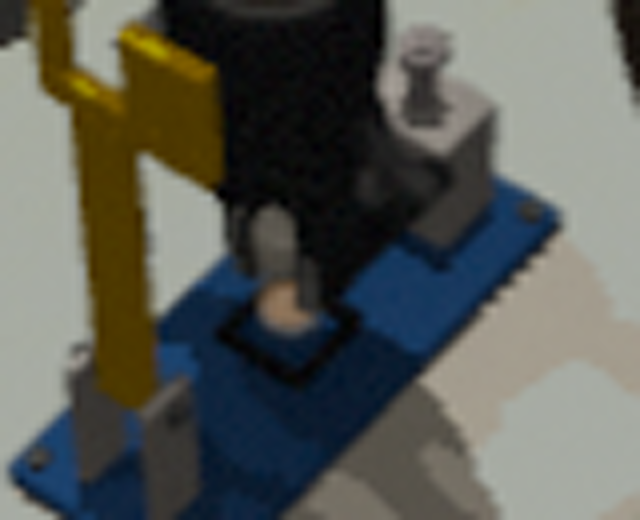

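The crop shows the brown foot at (316,223), centred over the nest diamond (centre column about 316). Now I'll lower it.

step_arm:
  plan:
    - [[0, 0, 0.006], [0, 0, 0], 1]
    - [[0, 0, 0.005], [0, 0, 0], 1]
    - [[0, 0, 0.003], [0, 0, 0], 1]
    - [[0, 0, 0], [0, 0, 0], 1]

```text
time: 5.05
eef_pos: [0.5892, 0.0922, 0.0328]
ee_rot: [0.615, 0.788, -0.0, 0.0]
ft_force: [0.2, -1.5, -2.3]
gripper_width: 0.022
grasp_force: 29.6
```

step_arm:
  plan:
    - [[0, 0, 0.002], [0, 0, 0], 1]
    - [[0, 0, 0], [0, 0, 0], 1]

```text
time: 5.25
eef_pos: [0.5894, 0.0922, 0.031]
ee_rot: [0.615, 0.788, 0.0, 0.0]
ft_force: [0.3, -1.3, 0.4]
gripper_width: 0.0222
grasp_force: 29.6
```

step_arm:
  plan:
    - [[0, 0, 0.001], [0, 0, 0], 1]
    - [[0, 0, 0], [0, 0, 0], 1]

```text
time: 5.45
eef_pos: [0.5895, 0.0922, 0.0306]
ee_rot: [0.615, 0.788, 0.0, 0.0]
ft_force: [-0.6, -1.8, 4.1]
gripper_width: 0.022
grasp_force: 30.1
```

step_arm:
  plan:
    - [[0, 0, 0], [0, 0, 0], 0.4]
    - [[0, 0, 0], [0, 0, 0], 0.2]
    - [[0, 0, 0], [0, 0, 0], 0]
    - [[0, 0, 0], [0, 0, 0], 0]
    - [[0, 0, 0], [0, 0, 0], 0]

```text
time: 5.95
eef_pos: [0.5889, 0.0925, 0.0298]
ee_rot: [0.615, 0.788, -0.0, -0.0]
ft_force: [-0.3, 0.5, 0.3]
gripper_width: 0.0427
grasp_force: 0.0
```

The vial was seated at the expected height with about 4 N of contact, and is released. Next I retreat and go behind the bar with the fingers shut.

step_arm:
  plan:
    - [[0, 0, -0.03], [0, 0, 0], 0]
    - [[0, 0, -0.046], [0, 0, 0], 0]
    - [[0, 0, -0.046], [0, 0, 0], 0]
    - [[0, 0, -0.046], [0, 0, 0], 0.5]
    - [[0, 0, -0.046], [0, 0, 0], 1]
    - [[0, 0, -0.046], [0, 0, 0], 1]
    - [[0.02, 0, -0.005], [0, 0, 0], 1]
    - [[0.048, 0, 0], [0, 0, 0], 1]

```text
time: 6.75
eef_pos: [0.5746, 0.1566, 0.298]
ee_rot: [0.617, 0.787, 0.002, 0.003]
ft_force: [1.7, 0.9, -0.9]
gripper_width: -0.0001
grasp_force: 0.0
```

step_arm:
  plan:
    - [[0.045, 0, 0], [0, 0, 0], 1]
    - [[0.042, 0, 0], [0, 0, 0], 1]
    - [[0, 0, -0.0], [0, 0, 0], 1]
    - [[0, 0, 0.045], [0, 0, 0], 1]
    - [[0, 0, 0.045], [0, 0, 0], 1]
    - [[0, 0, 0], [0, 0, 0], 1]

```text
time: 7.35
eef_pos: [0.547, 0.2412, 0.1974]
ee_rot: [0.616, 0.788, -0.006, -0.005]
ft_force: [-0.5, -0.9, -1.3]
gripper_width: 0.0
grasp_force: 0.0
```

```bash
python3 - <<'E'
from h import *
im=imaging.capture("scene"); cv2.imwrite("pics/scene3.png",im[:,:,::-1])
cv2.imwrite("pics/c5.png",cv2.resize(im[120:270,220:370,::-1],None,fx=4,fy=4,interpolation=cv2.INTER_CUBIC))
o=telemetry.get_obs(); print(o["eef_pos"],o["ft_force"])
# predicted vial axis if seated in the nest: foot / cap centre
print(proj("scene",[[.589,.0925,.012],[.589,.0925,.064]]))
E
```

```text
[0.54928258 0.24173658 0.20167605] [-0.18072719  0.08021992  0.39141817]
[[315.97905539 227.05530681]
 [315.35654955 215.92247408]]
```

View pics/c5.png

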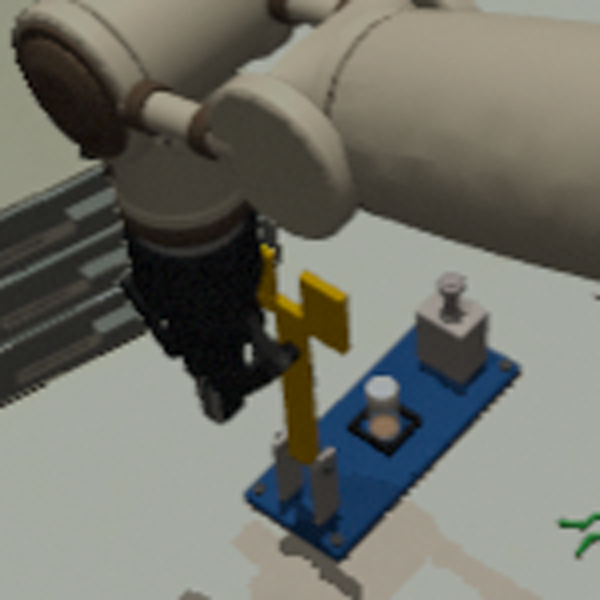

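The vial stands upright in the nest with its cap at about (315,216), as predicted. The shut fingers are behind the bar. Computing the arc.

```bash
python3 - <<'E'
import numpy as np
p=np.array([154.5,201]);
A=[1.65,1.57,1.45,1.3,1.15,1.0,.85,.7,.55,.4,.25,.12,.0]
for a in A:
    q=np.array([85-128*np.cos(a)+4*np.sin(a)+11,72+128*np.sin(a)+4*np.cos(a)]); d=q-p; p=q
    print(a,q.round(1),"dx %.1f dz %.1f"%(d[0],-d[1]))
E
```

```text
1.65 [110.1 199.3] dx -44.4 dz 1.7
1.57 [ 99.9 200. ] dx -10.2 dz -0.7
1.45 [ 84.5 199.5] dx -15.4 dz 0.5
1.3 [ 65.6 196.4] dx -18.9 dz 3.1
1.15 [ 47.4 190.5] dx -18.2 dz 5.9
1.0 [ 30.2 181.9] dx -17.2 dz 8.6
0.85 [ 14.5 170.8] dx -15.7 dz 11.1
0.7 [  0.7 157.5] dx -13.9 dz 13.3
0.55 [-11.  142.3] dx -11.7 dz 15.2
0.4 [-20.3 125.5] dx -9.3 dz 16.8
0.25 [-27.  107.5] dx -6.7 dz 18.0
0.12 [-30.6  91.3] dx -3.6 dz 16.2
0.0 [-32.  76.] dx -1.4 dz 15.3
```

step_arm:
  plan:
    - [[-0.022, 0.002, 0.001], [0, 0, 0], 1]
    - [[-0.022, 0, 0], [0, 0, 0], 1]
    - [[-0.01, 0, 0], [0, 0, 0], 1]
    - [[-0.0155, 0, 0.0005], [0, 0, 0], 1]
    - [[-0.019, 0, 0.003], [0, 0, 0], 1]
    - [[-0.018, 0, 0.006], [0, 0, 0], 1]

```text
time: 8.0
eef_pos: [0.5807, 0.1394, 0.1966]
ee_rot: [0.615, 0.788, 0.001, 0.001]
ft_force: [-0.0, 1.3, 1.0]
gripper_width: 0.0001
grasp_force: 0.6
```

step_arm:
  plan:
    - [[-0.017, 0, 0.0085], [0, 0, 0], 1]
    - [[-0.0155, 0, 0.011], [0, 0, 0], 1]
    - [[-0.014, 0, 0.0135], [0, 0, 0], 1]
    - [[-0.0115, 0, 0.015], [0, 0, 0], 1]
    - [[-0.0095, 0, 0.017], [0, 0, 0], 1]
    - [[-0.0065, 0, 0.018], [0, 0, 0], 1]

```text
time: 8.6
eef_pos: [0.5971, 0.067, 0.1097]
ee_rot: [0.616, 0.788, -0.0, -0.0]
ft_force: [-0.2, 0.6, 0.9]
gripper_width: 0.0002
grasp_force: 0.4
```

step_arm:
  plan:
    - [[-0.0035, 0, 0.014], [0, 0, 0], 1]
    - [[-0.0015, 0, 0.008], [0, 0, 0], 1]
    - [[0, 0, 0.006], [0, 0, 0], 1]
    - [[0, 0, 0], [0, 0, 0], 1]

```text
time: 9.0
eef_pos: [0.5978, 0.0636, 0.0824]
ee_rot: [0.615, 0.788, -0.0, -0.001]
ft_force: [0.2, 0.2, -0.2]
gripper_width: -0.0004
grasp_force: 0.0
```

step_arm:
  plan:
    - [[0, 0, 0.003], [0, 0, 0], 1]
    - [[0, 0, 0.003], [0, 0, 0], 1]
    - [[0, 0, 0], [0, 0, 0], 1]

```text
time: 9.3
eef_pos: [0.5985, 0.0635, 0.0775]
ee_rot: [0.615, 0.788, 0.0, 0.0]
ft_force: [-0.5, -0.5, 0.5]
gripper_width: 0.0001
grasp_force: 0.0
```

step_arm:
  plan:
    - [[0, 0, 0.001], [0, 0, 0], 1]
    - [[0, 0, 0], [0, 0, 0], 1]

```text
time: 9.5
eef_pos: [0.5985, 0.0634, 0.0765]
ee_rot: [0.615, 0.788, 0.0, 0.0]
ft_force: [-1.0, -0.1, 0.7]
gripper_width: -0.0001
grasp_force: 0.0
```

step_arm:
  plan:
    - [[0, 0, 0.001], [0, 0, 0], 1]
    - [[0, 0, 0.001], [0, 0, 0], 1]
    - [[0, 0, 0], [0, 0, 0], 1]

```text
time: 9.8
eef_pos: [0.5987, 0.0634, 0.0759]
ee_rot: [0.615, 0.788, 0.0, 0.0]
ft_force: [-3.9, 1.1, 9.1]
gripper_width: 0.0
grasp_force: 4.6
```

step_arm:
  plan:
    - [[0, 0, 0.001], [0, 0, 0], 1]
    - [[0, 0, 0], [0, 0, 0], 1]

```text
time: 10.0
eef_pos: [0.5988, 0.0634, 0.0759]
ee_rot: [0.615, 0.788, -0.0, 0.0]
ft_force: [-8.0, 0.2, 15.2]
gripper_width: -0.0001
grasp_force: 7.3
```

The bar is at its stop: TCP z is 0.0759 and the force rises stiffly. Next is the clip, with its grip at about (0.5294, -0.1465) and yaw about 14°.

```bash
python3 - <<'E'
from h import *
for r in plan(104,(-69.4,-210),11,-90): print([float(x) for x in r])
E
```

```text
[-17.0, -10.7, 0.0, 8.18]
[-18.4, -8.2, 0.0, 8.18]
[-19.3, -5.5, 0.0, 8.18]
[-19.9, -2.7, 0.0, 8.18]
[-20.1, 0.2, 0.0, 8.18]
[-19.9, 3.0, 0.0, 8.18]
[-19.2, 5.8, 0.0, 8.18]
[-18.2, 8.5, 0.0, 8.18]
[-16.8, 11.0, 0.0, 8.18]
[-15.1, 13.3, 0.0, 8.18]
[-13.0, 15.3, 0.0, 8.18]
```

step_arm:
  plan:
    - [[0, 0, -0.02], [0, 0, 0], 1]
    - [[0, 0, -0.045], [0, 0, 0], 1]
    - [[0, 0, -0.045], [0, 0, 0], 0.5]
    - [[0, 0, -0.04], [0, 0, 0], 0]

```text
time: 10.4
eef_pos: [0.5985, 0.0632, 0.2257]
ee_rot: [0.615, 0.788, 0.0, 0.001]
ft_force: [1.1, 0.4, 0.7]
gripper_width: 0.0284
grasp_force: 0.0
```

step_arm:
  plan:
    - [[-0.017, -0.0107, 0], [0, 0, 8.18], 0]
    - [[-0.0184, -0.0082, 0], [0, 0, 8.18], 0]
    - [[-0.0193, -0.0055, 0], [0, 0, 8.18], 0]
    - [[-0.0199, -0.0027, 0], [0, 0, 8.18], 0]
    - [[-0.0201, 0.0002, 0], [0, 0, 8.18], 0]
    - [[-0.0199, 0.003, 0], [0, 0, 8.18], 0]
    - [[-0.0192, 0.0058, 0], [0, 0, 8.18], 0]
    - [[-0.0182, 0.0085, 0], [0, 0, 8.18], 0]

```text
time: 11.2
eef_pos: [0.5478, -0.0901, 0.2233]
ee_rot: [0.945, 0.328, 0.0, -0.0]
ft_force: [0.0, 0.3, -0.0]
gripper_width: 0.0429
grasp_force: 0.0
```

step_arm:
  plan:
    - [[-0.0168, 0.011, 0.02], [0, 0, 8.18], 0]
    - [[-0.0151, 0.0133, 0.03], [0, 0, 8.18], 0]
    - [[-0.013, 0.0153, 0.03], [0, 0, 8.18], 0]
    - [[0, 0, 0.03], [0, 0, 0], 0]
    - [[0, 0, 0], [0, 0, 0], 0]
    - [[0, 0, 0], [0, 0, 0], 0]

```text
time: 11.8
eef_pos: [0.5293, -0.1465, 0.1137]
ee_rot: [0.992, 0.123, -0.0, -0.0]
ft_force: [1.0, 0.1, 0.2]
gripper_width: 0.0427
grasp_force: 0.0
```

```bash
python3 - <<'E'
from h import *
np.set_printoptions(precision=4,suppress=True)
o=[];im={}
for n in("scene","top","scene"):
    im[n]=imaging.capture(n); cv2.imwrite(f"pics/{n}4.png",im[n][:,:,::-1]); o.append(telemetry.get_obs())
print(np.mean([x["eef_pos"] for x in o],0),o[-1]["ee_rot"],o[-1]["joint_positions"],o[-1]["gripper_width"])
a=cv2.resize(im["scene"][120:240,260:420,::-1],None,fx=2.5,fy=2.5,interpolation=cv2.INTER_CUBIC)
b=cv2.resize(im["top"][150:270,260:420,::-1],None,fx=2.5,fy=2.5,interpolation=cv2.INTER_CUBIC)
cv2.imwrite("pics/c6.png",np.hstack([a,b]))
E
```

```text
[ 0.5307 -0.147   0.1154] [0.9924 0.1227 0.0016 0.0011] [-0.4896  0.2124  1.7757  0.      1.1496  0.8351] 0.042620939924579035
```

View pics/c6.png

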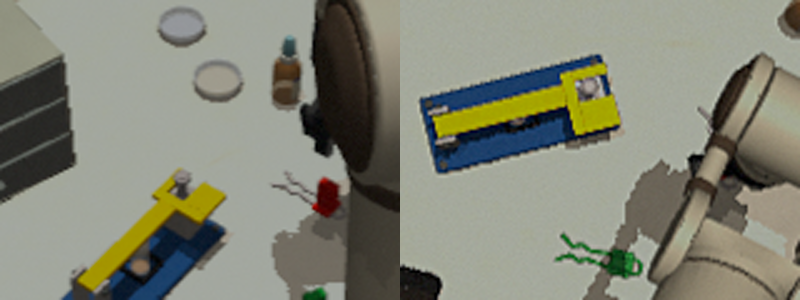

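The crops show the bar down flat round the pin, the vial under it, and the red clip undisturbed at scene (390,198). Now I'll descend and grip it.

step_arm:
  plan:
    - [[0, 0, 0.035], [0, 0, 0], 0]
    - [[0, 0, 0.035], [0, 0, 0], 0]
    - [[0, 0, 0.02], [0, 0, 0], 0]
    - [[0, 0, 0.012], [0, 0, 0], 0]
    - [[0, 0, 0], [0, 0, 0], 0]
    - [[0, 0, 0], [0, 0, 0], 0]

```text
time: 12.55
eef_pos: [0.5307, -0.1472, 0.013]
ee_rot: [0.992, 0.122, 0.001, 0.001]
ft_force: [0.2, 0.0, 0.3]
gripper_width: 0.0424
grasp_force: 0.0
```

step_arm:
  plan:
    - [[0, 0, 0], [0, 0, 0], 0.4]
    - [[0, 0, 0], [0, 0, 0], 0.7]
    - [[0, 0, 0], [0, 0, 0], 1]
    - [[0, 0, 0], [0, 0, 0], 1]
    - [[0, 0, 0], [0, 0, 0], 1]
  newtons: 60

```text
time: 13.05
eef_pos: [0.5306, -0.1473, 0.013]
ee_rot: [0.992, 0.122, 0.001, 0.001]
ft_force: [-0.4, 0.5, 7.2]
gripper_width: 0.0131
grasp_force: 59.2
```

step_arm:
  plan:
    - [[0, 0, -0.03], [0, 0, 0], 1]
    - [[0, 0, -0.05], [0, 0, 0], 1]
    - [[0, 0, -0.05], [0, 0, 0], 1]
    - [[0.0059, -0.034, 0], [0, 0, 0], 1]
    - [[0.0059, -0.034, 0], [0, 0, 0], 1]
    - [[0.0059, -0.034, 0], [0, 0, 0], 1]
    - [[0.0059, -0.0343, 0], [0, 0, 0], 1]
    - [[0, 0, 0], [0, 0, 0], 1]

```text
time: 13.85
eef_pos: [0.5182, -0.0052, 0.1411]
ee_rot: [0.992, 0.124, -0.0, -0.001]
ft_force: [0.5, 0.2, -0.9]
gripper_width: 0.0133
grasp_force: 58.7
```

step_arm:
  plan:
    - [[0, 0, 0.02], [0, 0, 0], 1]
    - [[0, 0, 0.02], [0, 0, 0], 1]
    - [[0, 0, 0.009], [0, 0, 0], 1]
    - [[0, 0, 0], [0, 0, 0], 1]
    - [[0, 0, 0], [0, 0, 0], 1]

```text
time: 14.35
eef_pos: [0.5196, -0.0092, 0.0929]
ee_rot: [0.993, 0.122, 0.0, 0.0]
ft_force: [0.3, -0.1, 0.0]
gripper_width: 0.0133
grasp_force: 58.7
```

```bash
python3 - <<'E'
from h import *
np.set_printoptions(precision=4,suppress=True)
o=[];im={}
for n in("scene","top","scene","top"):
    im[n]=imaging.capture(n); cv2.imwrite(f"pics/{n}5.png",im[n][:,:,::-1]); o.append(telemetry.get_obs())
print(np.mean([x["eef_pos"] for x in o],0),o[-1]["ee_rot"],o[-1]["gripper_width"],o[-1]["ft_force"])
a=cv2.resize(im["scene"][175:265,290:370,::-1],None,fx=5,fy=5,interpolation=cv2.INTER_CUBIC)
b=cv2.resize(im["top"][160:250,300:380,::-1],None,fx=5,fy=5,interpolation=cv2.INTER_CUBIC)
cv2.imwrite("pics/c7.png",np.hstack([a,b]))
E
```

```text
[ 0.52   -0.0091  0.0935] [0.9925 0.1222 0.0009 0.0004] 0.012848198289277362 [ 0.1712  0.9347 -0.1373]
```

View pics/c7.png

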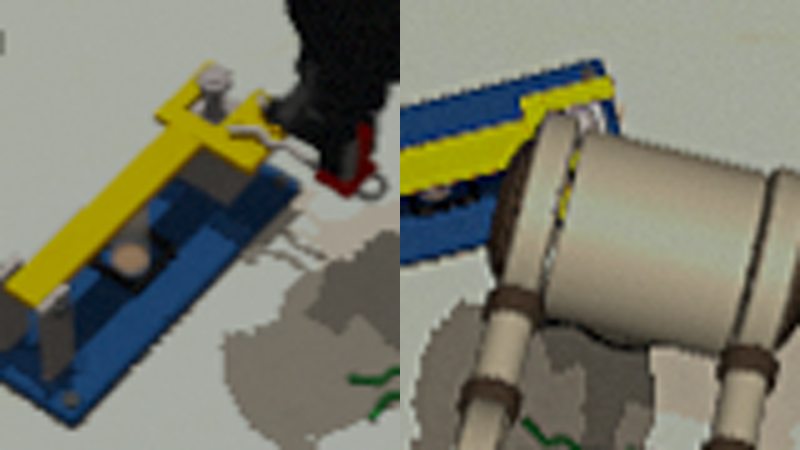

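The scene half shows the left wire tip at about (336,201), ahead of the pin head at about (332.6,190). The top view is blocked by the wrist. I'll compare these with predictions.

```bash
python3 - <<'E'
from h import *
np.set_printoptions(precision=2,suppress=True,linewidth=150)
c,s=np.cos(np.radians(14)),np.sin(np.radians(14)); X=np.array([c,s,0]);Y=np.array([-s,c,0])
T=np.array([.520,-.0091,.0935])
T[2]-=.013; u=T+X*.047; 
L=lambda x,y:proj("scene",u+X*x+Y*y+[0,0,.0025])
print("tip L",L(.024,.0115),L(.024,.0145),"throat",L(.010,.0025+.0015),"pocketL",L(0,.0085),"back",L(-.034,.004))
for p in([.608,.0147],[.610,.0115]): print(p,"head top",proj("scene",[*p,.101]),"neck base",proj("scene",[*p,.076]))
im=cv2.imread("pics/scene5.png"); g=cv2.cvtColor(im,cv2.COLOR_BGR2GRAY)
print("from row183 col325\n",g[183:216,325:356]); print("sat\n",cv2.cvtColor(im,cv2.COLOR_BGR2HSV)[183:216,325:356,1])
E
```

```text
tip L [[336.26 199.79]] [[335.62 200.43]] throat [[341.78 200.46]] pocketL [[343.65 203.06]] back [[354.31 207.71]]
[0.608, 0.0147] head top [[332.69 190.37]] neck base [[332.76 196.1 ]]
[0.61, 0.0115] head top [[333.14 189.43]] neck base [[333.2  195.17]]
from row183 col325
 [[169 169 169 ...  12   8  13]
 [170 168 169 ...  13  11  12]
 [168 169 168 ...   6  12  13]
 ...
 [ 32  29  23 ... 162 167 165]
 [ 29  24  22 ... 168 169 169]
 [ 25  25  24 ... 170 169 169]]
sat
 [[ 16  16  16 ...  73  64  55]
 [ 15  16  15 ...  20  43  73]
 [ 15  15  15 ... 128  85  36]
 ...
 [197 196 193 ...  20  12  12]
 [197 191 205 ...  14  12  12]
 [190 184 194 ...  12  12  12]]
```

```bash
python3 - <<'E'
import cv2,numpy as np,sys
np.set_printoptions(linewidth=250,threshold=sys.maxsize)
im=cv2.imread("pics/scene5.png"); g=cv2.cvtColor(im,cv2.COLOR_BGR2GRAY)
print("gray row184.. col326..\n",g[184:212,326:352]); print("sat row192\n",cv2.cvtColor(im,cv2.COLOR_BGR2HSV)[194:210,326:352,1])
E
```

```text
gray row184.. col326..
 [[168 169 168 169 169 170 168 168 169 168 169 169 169 168 169 168 169 169 168 166 165 167 168 144  43   8]
 [169 168 169 168 169 169 169 169 168 169 168 169 169 168 168 168 168 168 167 166 168 170 169 144  19  12]
 [169 169 170 168 168 169 169 169 169 169 168 168 169 169 168 168 169 168 168 169 169 168 159 116   7   9]
 [169 169 168 169 164 155 154 161 169 168 168 169 169 168 169 168 169 168 169 169 169 168 146  60  15  24]
 [168 169 168 164 148 135 139 142 151 163 169 169 169 168 169 169 169 168 168 169 169 169 145  43  17  23]
 [170 168 164 148 136 141 142 142 139 129 146 168 169 169 169 169 169 169 167 168 168 169 149  76  21  31]
 [168 166 149 128 132 142 142 141 135 130 154 169 168 169 168 170 169 169 169 168 169 169 167 138  25  32]
 [166 154 134 125 128 121 109 109 125 113 135 169 169 168 169 169 169 168 169 169 169 169 155 104  30  29]
 [154 141 140 120  93 124 129 128 112  91 139 168 168 169 169 163 158 169 169 168 169 161 125  53  39  30]
 [141 141 141 121  61  68  71  70  80 131 166 169 169 164 155 139 136 162 169 168 160 128  78  43  42  35]
 [141 
[... 2945 characters left out ...]
 255 255 255 255  93  24  29  41  36  16  16  17  16   0]
 [255 255 255 255 255 255 255 255 255 255 255 255 255 255 255 255 255 127  79  35  22  21  17  11  14  13]
 [255 255 255 235 106 155 243 255 255 255 255 255 255 255 255 255 255 255  58  14  14  14  20  18  13  14]
 [255 255 199  79  33  36  70 155 255 255 255 255 255 255 255 255 255  75  16  14  13  15  14  17  20  16]
 [255 205  88  27  36  24  29  46  92 228 255 255 255 255 255 255 103  16  10  15  13  12  14  11  13  22]
 [212  85  32  27  27  22  28  23  40  58 149 255 255 255 255 124 126 134  85  28  11  13  12  14  14  14]
 [ 92  27  36  23  32  19  28  24  31  32  40  71 146 249 216  57 169 203 183 135  64  13  15  15  15  14]]
```

In the scene view, the pin (u about 332.4) and the clip prediction agree to about 1 mm. I'll lower slightly and advance until the throat nears the neck, watching the lateral force.

step_arm:
  plan:
    - [[0.008, 0, 0.0015], [0, 0, 0], 1]
    - [[0.008, 0, 0], [0, 0, 0], 1]
    - [[0.007, 0, 0], [0, 0, 0], 1]
    - [[0, 0, 0], [0, 0, 0], 1]

```text
time: 14.95
eef_pos: [0.5427, -0.003, 0.0911]
ee_rot: [0.992, 0.123, 0.0, 0.0]
ft_force: [0.0, -0.1, -0.3]
gripper_width: 0.0135
grasp_force: 58.7
```

step_arm:
  plan:
    - [[0.003, 0, 0], [0, 0, 0], 1]
    - [[0.003, 0, 0], [0, 0, 0], 1]
    - [[0, 0, 0], [0, 0, 0], 1]

```text
time: 15.25
eef_pos: [0.5476, -0.0019, 0.0909]
ee_rot: [0.992, 0.122, 0.0, 0.0]
ft_force: [0.5, -1.7, 0.5]
gripper_width: 0.013
grasp_force: 58.6
```

step_arm:
  plan:
    - [[0.003, 0, 0], [0, 0, 0], 1]
    - [[0, 0, 0], [0, 0, 0], 1]
    - [[0, 0, 0], [0, 0, 0], 1]

```text
time: 15.55
eef_pos: [0.5497, -0.0011, 0.0905]
ee_rot: [0.992, 0.122, -0.001, 0.0]
ft_force: [-1.5, -3.1, -1.2]
gripper_width: 0.0132
grasp_force: 58.6
```

step_arm:
  plan:
    - [[0, 0.0015, 0], [0, 0, 0], 1]
    - [[0, 0, 0], [0, 0, 0], 1]
    - [[0, 0, 0], [0, 0, 0], 1]

```text
time: 15.85
eef_pos: [0.55, -0.0022, 0.0905]
ee_rot: [0.992, 0.122, -0.001, -0.0]
ft_force: [-2.9, -0.4, -2.1]
gripper_width: 0.0131
grasp_force: 58.5
```

step_arm:
  plan:
    - [[0.002, 0, 0], [0, 0, 0], 1]
    - [[0, 0, 0], [0, 0, 0], 1]
    - [[0, 0, 0], [0, 0, 0], 1]

```text
time: 16.15
eef_pos: [0.5509, -0.0018, 0.0901]
ee_rot: [0.992, 0.122, -0.002, -0.0]
ft_force: [-5.8, -1.9, -2.1]
gripper_width: 0.0133
grasp_force: 58.5
```

step_arm:
  plan:
    - [[0.002, 0.0002, 0], [0, 0, 0], 1]
    - [[0.002, 0, 0], [0, 0, 0], 1]
    - [[0, 0, 0], [0, 0, 0], 1]

```text
time: 16.45
eef_pos: [0.5578, -0.0008, 0.0914]
ee_rot: [0.993, 0.122, 0.002, -0.0]
ft_force: [1.6, 1.5, -0.2]
gripper_width: 0.0134
grasp_force: 58.4
```

step_arm:
  plan:
    - [[0.002, 0, 0], [0, 0, 0], 1]
    - [[0.002, 0, 0], [0, 0, 0], 1]
    - [[0, 0, 0], [0, 0, 0], 1]

```text
time: 16.75
eef_pos: [0.5614, 0.0, 0.0912]
ee_rot: [0.992, 0.122, 0.001, 0.0]
ft_force: [1.7, 2.1, -2.5]
gripper_width: 0.0133
grasp_force: 58.4
```

step_arm:
  plan:
    - [[0.001, 0, 0], [0, 0, 0], 1]
    - [[0.001, 0, 0], [0, 0, 0], 1]
    - [[0, 0, 0], [0, 0, 0], 1]

```text
time: 17.05
eef_pos: [0.5625, 0.0004, 0.0909]
ee_rot: [0.992, 0.122, 0.0, -0.0]
ft_force: [0.4, 0.8, -1.0]
gripper_width: 0.0131
grasp_force: 58.6
```

It passed the throat: the force reversed and then fell to near zero. I'll find the back of the pocket.

step_arm:
  plan:
    - [[0.001, 0, 0], [0, 0, 0], 1]
    - [[0, 0, 0], [0, 0, 0], 1]
    - [[0, 0, 0], [0, 0, 0], 1]

```text
time: 17.35
eef_pos: [0.5634, 0.0006, 0.0909]
ee_rot: [0.992, 0.122, 0.0, -0.0]
ft_force: [0.8, 2.0, -1.9]
gripper_width: 0.0132
grasp_force: 58.5
```

step_arm:
  plan:
    - [[0.001, 0, 0], [0, 0, 0], 1]
    - [[0, 0, 0], [0, 0, 0], 1]
    - [[0, 0, 0], [0, 0, 0], 1]

```text
time: 17.65
eef_pos: [0.5643, 0.0009, 0.0909]
ee_rot: [0.992, 0.122, 0.0, -0.0]
ft_force: [-0.6, 2.2, -1.2]
gripper_width: 0.013
grasp_force: 58.5
```

step_arm:
  plan:
    - [[0.001, 0, 0], [0, 0, 0], 1]
    - [[0, 0, 0], [0, 0, 0], 1]
    - [[0, 0, 0], [0, 0, 0], 1]

```text
time: 17.95
eef_pos: [0.5654, 0.001, 0.0909]
ee_rot: [0.992, 0.122, 0.0, 0.0]
ft_force: [0.2, 1.4, -1.6]
gripper_width: 0.0134
grasp_force: 58.6
```

step_arm:
  plan:
    - [[0.001, -0.0007, 0], [0, 0, 0], 1]
    - [[0, 0, 0], [0, 0, 0], 1]
    - [[0, 0, 0], [0, 0, 0], 1]

```text
time: 18.25
eef_pos: [0.5661, 0.0018, 0.091]
ee_rot: [0.992, 0.122, 0.0, 0.0]
ft_force: [0.0, 1.5, 0.1]
gripper_width: 0.0132
grasp_force: 58.6
```

step_arm:
  plan:
    - [[0.001, 0, 0], [0, 0, 0], 1]
    - [[0, 0, 0], [0, 0, 0], 1]
    - [[0, 0, 0], [0, 0, 0], 1]

```text
time: 18.55
eef_pos: [0.5666, 0.002, 0.0908]
ee_rot: [0.992, 0.122, -0.0, 0.0]
ft_force: [-2.1, -0.5, 0.4]
gripper_width: 0.0131
grasp_force: 58.7
```

```bash
python3 - <<'E'
from h import *
im=imaging.capture("scene"); cv2.imwrite("pics/scene6.png",im[:,:,::-1])
cv2.imwrite("pics/c8.png",cv2.resize(im[178:228,310:374,::-1],None,fx=10,fy=10,interpolation=cv2.INTER_CUBIC))
o=telemetry.get_obs(); print(o["eef_pos"],o["ft_force"])
E
```

```text
[0.56664324 0.00206483 0.09076624] [-2.24825329 -0.3027722   0.49713438]
```

View pics/c8.png

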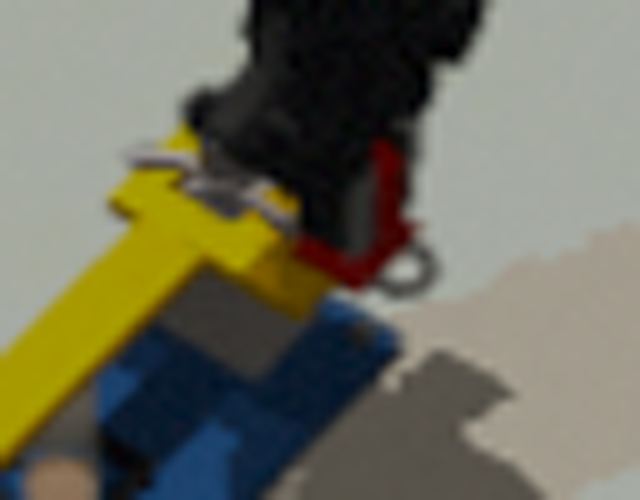

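The image shows the left wire passing the neck, with its tip at about (323,194) beyond the pin and the grip over the front prong. Resistance of about 2 N is starting, so I'll give one more small push, ease down and release.

step_arm:
  plan:
    - [[0.001, 0, 0], [0, 0, 0], 1]
    - [[0, 0, 0], [0, 0, 0], 1]
    - [[0, 0, 0], [0, 0, 0], 1]

```text
time: 18.9
eef_pos: [0.5673, 0.0024, 0.0905]
ee_rot: [0.992, 0.122, -0.001, -0.0]
ft_force: [-5.0, -1.7, 0.1]
gripper_width: 0.0133
grasp_force: 58.6
```

step_arm:
  plan:
    - [[0, 0, 0.001], [0, 0, 0], 1]
    - [[0, 0, 0], [0, 0, 0], 1]

```text
time: 19.1
eef_pos: [0.5678, 0.0024, 0.0898]
ee_rot: [0.992, 0.122, -0.0, -0.0]
ft_force: [-3.5, -1.5, -0.3]
gripper_width: 0.0128
grasp_force: 58.7
```

step_arm:
  plan:
    - [[-0.001, 0, 0.0005], [0, 0, 0], 1]
    - [[0, 0, 0.0005], [0, 0, 0], 1]
    - [[0, 0, 0], [0, 0, 0], 1]

```text
time: 19.4
eef_pos: [0.5677, 0.0022, 0.0894]
ee_rot: [0.992, 0.122, 0.001, 0.0]
ft_force: [-1.4, -0.1, 1.7]
gripper_width: 0.0131
grasp_force: 58.8
```

step_arm:
  plan:
    - [[0, 0, 0.001], [0, 0, 0], 1]
    - [[0, 0, 0], [0, 0, 0], 1]

```text
time: 19.6
eef_pos: [0.5678, 0.0022, 0.0888]
ee_rot: [0.992, 0.122, 0.001, 0.0]
ft_force: [-3.4, -0.5, 4.9]
gripper_width: 0.0135
grasp_force: 59.6
```

Resting on the bar. I'll release slowly, retreat straight up, then look.

step_arm:
  plan:
    - [[0, 0, 0], [0, 0, 0], 0.6]
    - [[0, 0, 0], [0, 0, 0], 0.4]
    - [[0, 0, 0], [0, 0, 0], 0.2]
    - [[0, 0, 0], [0, 0, 0], 0.1]
    - [[0, 0, -0.01], [0, 0, 0], 0.1]
    - [[0, 0, -0.03], [0, 0, 0], 0.1]
    - [[0, 0, -0.045], [0, 0, 0], 0]
    - [[0, 0, -0.045], [0, 0, 0], 0]

```text
time: 20.4
eef_pos: [0.5665, 0.0023, 0.2196]
ee_rot: [0.992, 0.122, -0.0, -0.0]
ft_force: [1.3, -0.2, 0.5]
gripper_width: 0.043
grasp_force: 0.0
```

step_arm:
  plan:
    - [[-0.02, 0.04, -0.01], [0, 0, 0], 0]
    - [[-0.02, 0.045, 0], [0, 0, 0], 0]
    - [[-0.02, 0.045, 0], [0, 0, 0], 0]
    - [[-0.02, 0.045, 0], [0, 0, 0], 0]
    - [[-0.02, 0.045, 0], [0, 0, 0], 0]
    - [[0, 0.045, 0], [0, 0, 0], 0]
    - [[0, 0, 0], [0, 0, 0], 0]

```text
time: 21.1
eef_pos: [0.5339, -0.2844, 0.2282]
ee_rot: [0.993, 0.12, 0.0, 0.001]
ft_force: [0.3, 0.4, -0.3]
gripper_width: 0.0425
grasp_force: 0.0
```

```bash
python3 - <<'E'
from h import *
im={n:imaging.capture(n) for n in("scene","top")}
for n in im: cv2.imwrite(f"pics/{n}7.png",im[n][:,:,::-1])
a=cv2.resize(im["scene"][178:253,300:380,::-1],None,fx=5,fy=5,interpolation=cv2.INTER_CUBIC)
b=cv2.resize(im["top"][160:235,290:370,::-1],None,fx=5,fy=5,interpolation=cv2.INTER_CUBIC)
cv2.imwrite("pics/c9.png",np.hstack([a,b]))
c,s=np.cos(np.radians(14)),np.sin(np.radians(14)); X=np.array([c,s,0]);Y=np.array([-s,c,0])
for n,p in(("top",[.610,.0115,.076]),("scene",[.608,.0147,.076])):
    p=np.array(p); print(n,"home: tips L,R",proj(n,[p+.024*X+.0115*Y,p+.024*X-.0115*Y]).round(1).tolist(),"grip top",proj(n,[p-.047*X+[0,0,.044]]).round(1).tolist(),"1mm x",(proj(n,[p+.001*X])-proj(n,[p])).round(2).tolist())
    hs=cv2.cvtColor(im[n],cv2.COLOR_RGB2HSV); m=((hs[...,0]<8)|(hs[...,0]>172))&(hs[...,1]>120)&(hs[...,2]>(130))
    m[:,:300]=0;m[:,380:]=0;m[:170]=0;m[235:]=0
    v,u=np.nonzero(m); print(n,"bright red",len(u),u.mean(),v.mean(),u.min(),u.max(),v.min(),v.max())
o=telemetry.get_obs();print(o["time"],o["eef_pos"],o["ft_force"])
E
```

```text
top home: tips L,R [[328.7, 177.8], [336.8, 175.8]] grip top [[339.8, 200.1]] 1mm x [[-0.09, -0.35]]
top bright red 66 339.8030303030303 200.0 334 345 195 206
scene home: tips L,R [[323.8, 194.7], [328.6, 190.0]] grip top [[346.0, 193.5]] 1mm x [[-0.27, -0.16]]
scene bright red 35 344.51428571428573 194.9142857142857 339 350 190 205
21.2 [ 0.53417338 -0.27978161  0.22818767] [ 0.30970246 -0.242327    0.53449837]
```

View pics/c9.png

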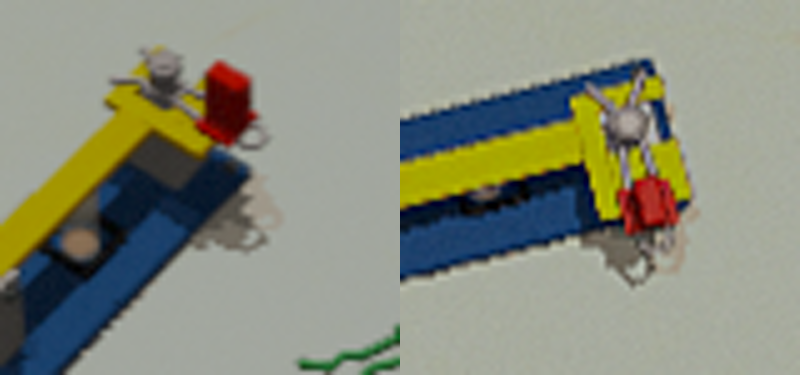

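The final view shows the clip round the neck under the head with both wires past the pin. The grip top is at top pixel (339.8,200.0), and fully home predicts (339.8,200.1). The bar is down and the vial stands under it.

```bash
python3 -c "
from cell import hand_in; print(hand_in())"
```

```text
the job is handed in; nothing more can be done
None
```

The job is handed in at about 21 s: the brown vial stands in the nest, the keeper bar is down on its stop, and the clip is snapped onto the pin neck and released; the hand-in returned no verdict.

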